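Set the nut runner's torque, then hold the hidden bolt head while the nut is run home

TASK

The bench nut runner is turning, but the bolt just spins round with its nut. First turn the torque dial so that its white pointer stands at the red index tab and let go of it; only then reach down into the narrow pocket behind the bracket wall, grip the hidden hex bolt head and hold it from turning until the nut has run fully home. Finish while still gripping the head so that it stands still; do not force the bracket, and leave the things standing about alone.

Things in the scene. Friction and masses are not known exactly. Their poses are not given: they have to be found in the camera images.
- station: bench nut runner fixed on the worktop: base plate 280 x 94 x 10 mm, grey control head at x -0.135 to -0.049 (86 x 80 mm, top z 0.074), dark motor with clamps to x 0.036 (top z 0.079), white bracket at the other end. Origin: on the worktop under the plate's middle; x along the plate from control head to bracket, parallel to the bolt; y across, about towards the robot; z up
- bracket: white folded sheet workpiece, 3 mm walls, fixed; origin and axes as station. A pocket open at the top and away from the robot: bolted wall, inner face x 0.083; rear wall, inner face x 0.127 (44 mm gap); closed side, inner face y 0.044, top z 0.060; floor z 0.012, the two walls' tops z 0.078. Only a partly open gripper fits between closed side and bolt head. Forced above 40 N of contact
- bolt_head: steel hex bolt head, 19 mm across flats, 14 mm long, in the pocket. Origin: on the bolt's axis where the hex starts (station x 0.087, y 0, z 0.050); its x axis points away from the bolted wall along the hex; flats face its +-y and every 60 deg. Between wall and hex a round flange 25 mm wide, 4 mm thick. Left alone it turns at about 2 rad/s about its x
- bolt_grip (a point): on the bolt's axis 10 mm into the hex (station x 0.097), 38 mm over the pocket floor, 28 mm below the wall tops; not turning along. Grip the head from above, closing along the station's y, with 30 N or more: it turns onto its flats and stops. The drive pulls on it with 0.05 Nm, and 0.12 Nm once the nut is home
- bolt (a joint): how far the nut has been run along the bolt, rad of turning between the two: at most 0.6 at the start, 5.0 is home against the strap (hard stop). It grows only while the head is kept from turning (about 1 rad/s, so 4 to 6 s) and never goes back
- dial (a joint): torque dial, rad, 0 to 4.7, growing clockwise seen from above; 0 is the first tick of the scale. It stays where it is left (0.04 Nm of friction). It starts 0.6 to 1.4 rad short of the index tab
- index (a joint): angle of the red index tab on the dial plate, in the dial's own values: the pointer stands at the tab when dial equals index. The tab is locked and lies flat, out of reach
- dial_grip (a point): on the dial's vertical axis, 22 mm above the dial plate (world z 0.097). Black dial: round skirt 44 mm wide, 6 mm high; on it a bar grip 40 mm long, 12 mm wide, its top 30 mm above the plate. The bar lies along the pointer's direction; a white line on its top runs towards the pointer's end. Pinch it across its 12 mm width from above
- dial_pointer (a point): tip of the white pointer at the skirt's edge, 22 mm from the dial's axis
- index_mark (a point): the point on the same circle, at the same height, where the pointer's tip belongs: in line with the red index tab (11 x 5 mm, its inner end 23 mm from the axis)
- oiler: yellow oil bottle with red spout, 52 mm in diameter, 166 mm high, stands beyond the bracket end; origin under its middle. Bystander
- foot_1: grey plastic foot, 35 mm in diameter, 36 mm high, beyond the bracket end; origin under its middle. Bystander
- thermostat_1: white thermostat switch with upright spindle, 30 x 46 x 38 mm, beyond the control head; origin under its middle. Bystander
- air_coupler: brass air coupler lying on its side, 56 x 21 x 21 mm, beyond the control head; origin under its middle. Bystander

How it is judged:
By the outcome, as a careful person would: the job done as asked, in the order asked, and still so for the second after the job is handed in, while the arm keeps its last pose, push and grip.
It also fails if it takes over 51 s, if anything falls off the work surface, if the arm or the gripper's body presses on something with over 40 N, if the wrist force passes 120 N, or if a joint passes its speed limit or range.

ROBOT

A 6-joint arm with a two-finger parallel gripper is mounted at the origin on a cart in front of the work surface, level with it; the furniture and walls round the work are solid. World frame = base frame: x ahead of the robot, y to its left, z up, the work surface at z = 0. Lengths are in mm, angles in rad, forces in N, time in s.
With the tool pointing down it reaches from about 350 to 775 mm from the base axis. Payload 7.3 kg.
Tool frame: the origin (TCP) lies at the very end of the fingers, on their centre line; the grasp point (between the pads) lies bot.grip_point_offset behind it (bot.grip_point_offset is the distance from the TCP to the grasp point, in mm); z points along the fingers, y is the line along which they close (so a half turn about z gives the same grasp; the last joint's range is limited). The gripper opens to 92 mm and grips with 3 to 60 N. Pads are 19 mm wide; open, the fingers measure 130 mm over their backs; the gripper's body (75 mm by 190 mm) begins 47 mm behind the grasp point.
Start: joints at [1.112, 0.342, 1.524, -0, 1.275, -0.146], TCP at [161.541, 499.549, 226.741] pointing down, gripper open.
Joint ranges: [-2.53, 2.53], [-0.77, 2.02], [0.04, 2.7], [-1, 4.14], [0.28, 2.66], [-3.11, 3.11]. Speed limits (rad/s): [2.57, 2.57, 3.14, 3.14, 3.14, 3.14].

INTERFACE

Orientations are given as [roll, pitch, yaw] about the fixed x, y, z axes, in that order (R = Rz(yaw) Ry(pitch) Rx(roll)).
In Python, from plant import bot gives the robot as it stands. The module is installed in compiled form; this text tells all that it offers.
- The arm moves only by the tool carry_out, never from a script. Its argument "plan" is a list of rows, each an object of numbers: "tx", "ty", "tz": the shift along the world's x, y, z in mm; "rx", "ry", "rz": the turn, a rotation vector about the world's x, y, z in rad. A call has 1 to 12 rows; each row shifts and turns the commanded pose from where the row before left it; what a row does not reach is not made up. A row lasts 1/10 s, in which the tool goes at most 50 mm and 8.59 degrees, less where a joint would pass 70% of its speed; a pose out of reach is approached as far as the arm can. A call with a gripper value outside its range is refused whole. "gripper" is the closure, from 0 (fully open) to 1 (shut), set as the call begins (left out, the last holds). The fingers move at their own pace and stop on an object; the grip force is fixed at half the most. Time passes only in rows, so rows that do not move let the fingers close. It gives the time, the measured TCP pose, the force, the opening and the grip force at its end, in the units of the state.
- bot.get_obs(): the state, without advancing time (a new reading comes with each control period).
- bot.capture(name): name is "scene" or "top"; returns the picture (480x640x3 uint8, red, green, blue); there is no depth.
- bot.camera_model(name): a dict with "camera_matrix" (3x3 intrinsics, pixels), "R" (3x3) and "t" (3): a world point X has camera coordinates R X + t. Camera axes: x right, y down, z forward; pixel columns grow to the right and rows downward; lengths in mm; the calibration is good to about 2 mm. A picture is of the moment at which its call begins. camera_model takes no time and is no camera call.
- bot.close_job(): hands the job in; it is judged then, once.
The state is a dict: "time": time; "joint_positions": joint angles; "dq": joint speeds; "tau": joint torques, N m; "tool_pos": TCP position; "tcp_rot": TCP orientation; "contact_force": force on the tool from outside, world axes, zero at the start; "moment": the same for the moment, N m; "grip_width": finger opening in mm; "finger_force": force on a finger pad.
Only numpy, scipy, OpenCV 4.12 (cv2) and the standard library are available. Lean on these libraries where they do the work, as an engineer would, in place of code of your own. Each camera call takes 0.05 s, during which the arm holds its last target. There are 200 camera calls.

## Working session

There is one attempt and no reset: what is moved stays moved. The work goes in short steps, Python scripts to look and compute and a tool call to move; the robot and the scene stay as the last step left them, time stands still between calls to the robot, and variables do not carry over. Pictures are saved under pics/ and viewed, at most 10 in all, crops included, and the job is handed in when it is done.

Besides the shell and the picture viewer there is one more tool, called after "Call:" as name(argument=value, ...), one argument or row to a line, values as JSON. carry_out: Moves the arm, as the interface text tells. Its arguments: {"type":"object","properties":{"plan":{"type":"array"},"gripper":{"type":"number"}},"required":["plan"]}

```bash
mkdir -p pics
python3 - <<'E'
from plant import bot
import cv2, numpy as np
o=bot.get_obs()
print({k:np.round(v,3) for k,v in o.items()}, bot.grip_point_offset)
for n in("scene","top"):
    im=bot.capture(n); cv2.imwrite(f"pics/{n}0.png",im[...,::-1])
    m=bot.camera_model(n); print(n,np.round(m["camera_matrix"],1).tolist(),np.round(m["R"],4).tolist(),np.round(m["t"],1))
E
```

```text
{'time': np.float64(0.0), 'joint_positions': array([ 1.112,  0.343,  1.525, -0.   ,  1.275, -0.146]), 'dq': array([-0.001,  0.001, -0.001, -0.   , -0.   ,  0.002]), 'tau': array([-2.0000e-03, -4.3124e+01, -2.4422e+01,  7.2000e-02,  5.6000e-02,
       -0.0000e+00]), 'tool_pos': array([161.347, 499.162, 226.057]), 'tcp_rot': array([-3.14 , -0.   ,  2.829]), 'contact_force': array([ 0.338,  0.495, -0.555]), 'moment': array([0.005, 0.068, 0.02 ]), 'finger_force': np.float64(0.0), 'grip_width': np.float64(91.707)} 18.8
scene [[461.5, 0.0, 322.2], [0.0, 461.5, 235.5], [0.0, 0.0, 1.0]] [[0.5242, -0.8516, -0.0038], [-0.5865, -0.3578, -0.7267], [0.6175, 0.3831, -0.687]] [-239.7  337.   704.6]
top [[518.7, 0.0, 326.1], [0.0, 518.7, 242.9], [0.0, 0.0, 1.0]] [[0.0145, -0.9999, -0.0002], [-0.9813, -0.0141, -0.1919], [0.1919, 0.003, -0.9814]] [  -2.5  454.2 1206.5]
```

View pics/scene0.png

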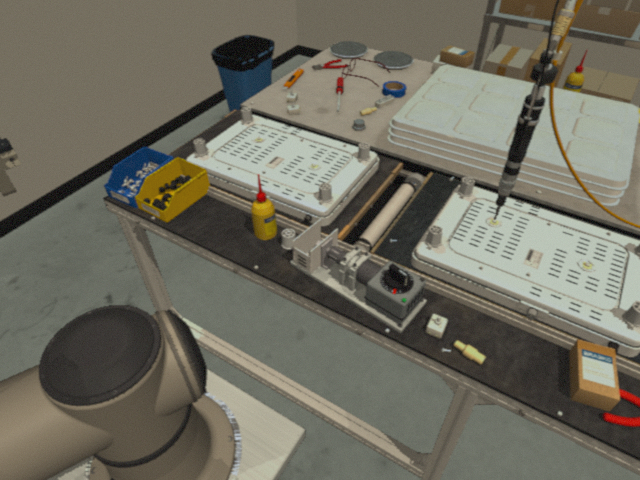

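View pics/top0.png

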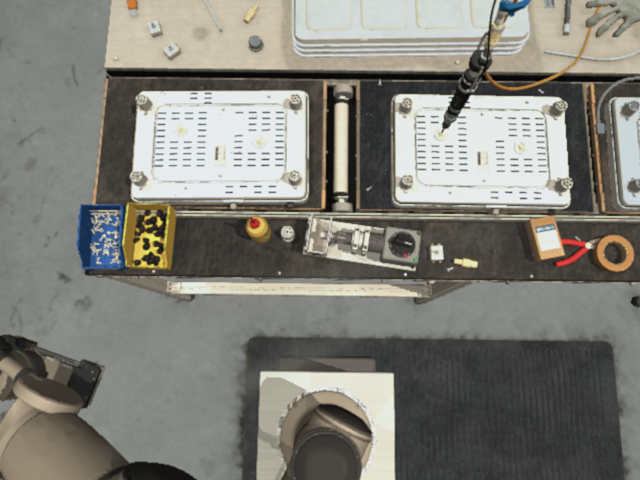

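The scene view shows the station centred near (360,280), with the dial at (398,277) and the bracket at (315,250). In the top view the dial is near (404,242) and the bracket is at the plate's left end, near (320,235). I'll zoom in on both.

```bash
cat > h.py <<'E'
from plant import bot
import cv2, numpy as np
def ray(n,u,v,z):
    m=bot.camera_model(n);K,R,t=map(np.array,(m["camera_matrix"],m["R"],m["t"]))
    c=-R.T@t;d=R.T@np.linalg.solve(K,[u,v,1.]);return c+d*(z-c[2])/d[2]
def proj(n,X):
    m=bot.camera_model(n);p=m["camera_matrix"]@(np.array(m["R"])@X+m["t"]);return p[:2]/p[2]
def crop(im,x,y,w,h,s): return cv2.resize(im[y:y+h,x:x+w],None,fx=s,fy=s,interpolation=cv2.INTER_CUBIC)
E
python3 - <<'E'
from h import *
a=cv2.imread("pics/top0.png");b=cv2.imread("pics/scene0.png")
A=crop(a,296,208,133,66,6);B=crop(b,280,215,155,116,5)
cv2.imwrite("pics/c1.png",A);cv2.imwrite("pics/c2.png",B)
E
```

```text
(no output)
```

View pics/c1.png

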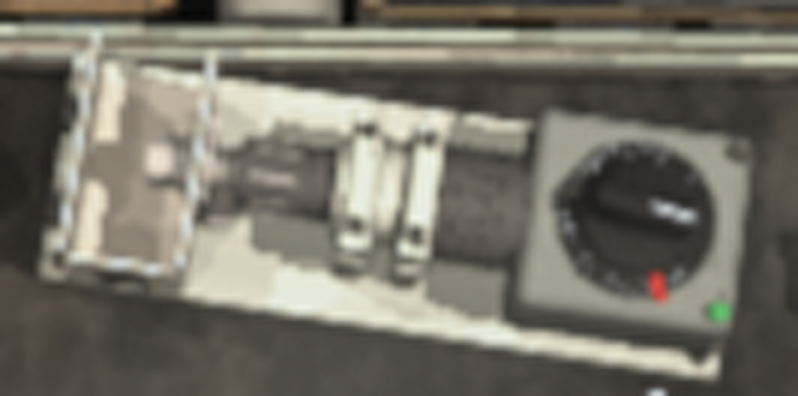

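View pics/c2.png

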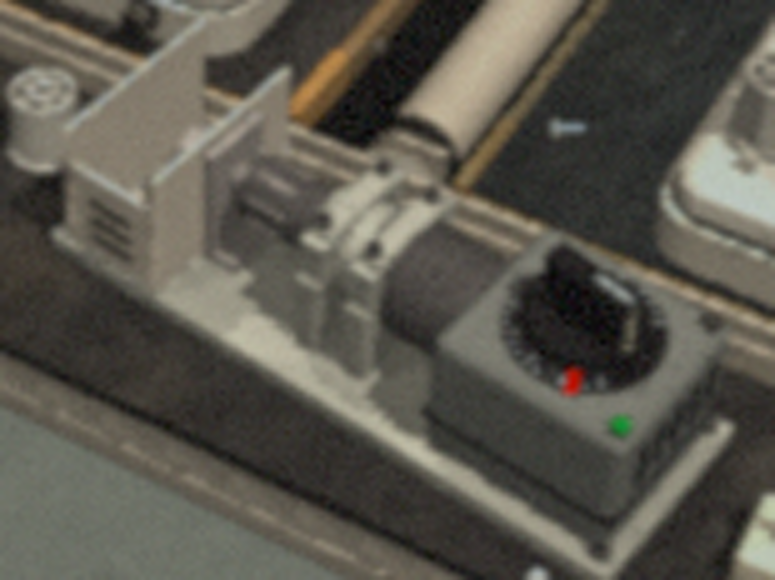

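The top crop shows the head corners at (548,112), (750,140), (730,330) and (525,300), the red tab at (657,286) and the white line at (675,210). In the scene crop the head corners are at (558,238), (722,330) and (440,345), with the red tab at (573,381). Next I'll fit the station pose by casting rays onto planes at the known heights.

```bash
cat > fit.py <<'E'
from h import *
from scipy.optimize import least_squares
T=lambda u,v:((u+.5)/6-.5+296,(v+.5)/6-.5+208)
S=lambda u,v:((u+.5)/5-.5+280,(v+.5)/5-.5+215)
P=[("top",T(548,112),-49,-40,74),("top",T(750,140),-135,-40,74),("top",T(730,330),-135,40,74),("top",T(525,300),-49,40,74),
("top",T(715,378),-140,47,10),("top",T(40,280),140,47,10),
("scene",S(558,238),-49,-40,74),("scene",S(722,330),-135,-40,74),("scene",S(440,345),-49,40,74),("scene",S(630,457),-135,40,74),
("scene",S(605,575),-140,47,10),("scene",S(730,428),-140,-47,10),("scene",S(55,235),140,47,10),("scene",S(152,183),81.5,47,78),("scene",S(70,130),128.5,47,78)]
W=np.array([ray(n,*p,z)[:2] for n,p,x,y,z in P]);L=np.array([[x,y] for _,_,x,y,_ in P],float)
def pose(s,X): c,d=np.cos(s[2]),np.sin(s[2]);return X@np.array([[c,d],[-d,c]])+s[:2]
r=least_squares(lambda s:(pose(s,L)-W).ravel(),[500,0,1.5],loss="soft_l1",f_scale=2).x
if __name__=="__main__":
    print("pose",r.round(4));
    for p,e in zip(P,(W-pose(r,L)).round(1)): print(p[0],p[2:],e)
    for n,f in(("top","top0"),("scene","scene0")):
        im=cv2.imread(f"pics/{f}.png").astype(int);b,g,rr=im[...,0],im[...,1],im[...,2]
        d=proj(n,np.append(pose(r,np.array([-92.,0])),75))
        print(n,"dial px",d.round(1))
        yy,xx=np.mgrid[:480,:640];near=np.hypot(xx-d[0],yy-d[1])<20
        w=np.clip(rr-np.maximum(g,b)-60,0,None)*near
        q=ray(n,(w*xx).sum()/w.sum(),(w*yy).sum()/w.sum(),75.5);print(" red",q.round(1),w.sum())
        near=np.hypot(xx-d[0],yy-d[1])<(11 if n=="top" else 17)
        ys,xs=np.where(near&(im.min(2)>110));print(" white",[(x,y,im[y,x].tolist()) for x,y in zip(xs,ys)][:30])
E
python3 fit.py
```

```text
pose [457.4609 -82.3639 -29.9836]
top (-49, -40, 74) [ 0.3 -3. ]
top (-135, -40, 74) [2.  2.7]
top (-135, 40, 74) [5.4 1. ]
top (-49, 40, 74) [ 4.2 -4.5]
top (-140, 47, 10) [3.3 0.3]
top (140, 47, 10) [ 1.3 -0.2]
scene (-49, -40, 74) [-8.8 -6.4]
scene (-135, -40, 74) [-7.8  6.2]
scene (-49, 40, 74) [-1.9 -3.6]
scene (-135, 40, 74) [-1.2 -0.1]
scene (-140, 47, 10) [0.8 3.2]
scene (-140, -47, 10) [-3.1  3.2]
scene (140, 47, 10) [-1.  -0.8]
scene (81.5, 47, 78) [-0.8  1. ]
scene (128.5, 47, 78) [ 0.8 -0.8]
top dial px [401.6 245.4]
 red [ 421.  -181.5   75.5] 502
 white [(np.int64(405), np.int64(242), [144, 142, 140]), (np.int64(406), np.int64(242), [178, 175, 170]), (np.int64(407), np.int64(242), [178, 175, 170]), (np.int64(408), np.int64(242), [133, 132, 129]), (np.int64(405), np.int64(243), [116, 115, 113]), (np.int64(406), np.int64(243), [159, 157, 153]), (np.int64(407), np.int64(243), [168, 165, 161]), (np.int64(408), np.int64(243), [160, 158, 154]), (np.int64(409), np.int64(243), [177, 174, 169]), (np.int64(410), np.int64(243), [178, 175, 169]), (np.int64(411), np.int64(243), [134
[... 1047 characters left out ...]
1, 135, 129]), (np.int64(404), np.int64(273), [135, 140, 134]), (np.int64(404), np.int64(274), [120, 126, 119]), (np.int64(405), np.int64(274), [125, 131, 127]), (np.int64(414), np.int64(278), [112, 121, 122]), (np.int64(414), np.int64(285), [111, 120, 122]), (np.int64(389), np.int64(293), [116, 124, 124]), (np.int64(389), np.int64(294), [112, 119, 120]), (np.int64(390), np.int64(294), [111, 120, 121]), (np.int64(391), np.int64(294), [111, 122, 124]), (np.int64(405), np.int64(294), [112, 121, 120]), (np.int64(406), np.int64(294), [111, 118, 121]), (np.int64(391), np.int64(295), [111, 122, 120]), (np.int64(392), np.int64(295), [113, 125, 124]), (np.int64(393), np.int64(295), [112, 124, 124])]
```

```bash
cat > fit2.py <<'E'
from fit import *
# (view, px, x or None, y or None, z)
H=P[:4]+P[6:10]; B=[p for p in P if p not in H]
for u,v,x in((209,75,81.5),(187,255,81.5),(88,80,128.5),(68,245,128.5)): B.append(("top",T(u,v),x,None,78))
for u,v,x in((280,80,81.5),(160,178,81.5),(195,30,128.5),(80,122,128.5)): B.append(("scene",S(u,v),x,None,78))
def run(sel):
    b=[p for p in B if p[0] in sel];h=[p for p in H if p[0] in sel]
    wb=np.array([ray(p[0],*p[1],p[4])[:2] for p in b]);wh=np.array([ray(p[0],*p[1],p[4])[:2] for p in h])
    def inv(s,X): c,d=np.cos(s[2]),np.sin(s[2]);return (X-s[:2])@np.array([[c,-d],[d,c]])
    def f(s):
        q=inv(s,wb);k=inv(s,wh);e=[]
        for a,p in zip(q,b):
            e.append(a[0]-p[2])
            if p[3] is not None:e.append(a[1]-p[3])
        for a,p in zip(k,h): e+= [a[0]+92-np.sign(p[2]+92)*s[3],a[1]-np.sign(p[3])*s[4]]
        return np.array(e)
    r=least_squares(f,[457,-82,1.432,38,36],loss="soft_l1",f_scale=2)
    print(sel,r.x.round(3),f(r.x).round(1).tolist());return r.x
for sel in(["top"],["scene"],["top","scene"]): s=run(sel)
D=pose(s,np.array([[-92.,0],[97,0]]));print("dial,bolt",D.round(1))
print("dial from disc",ray("top",*T(640,221),76).round(1))
for n in("top","scene"): print(n,proj(n,np.append(D[0],75)).round(1),proj(n,np.append(D[0],105)).round(1))
for X in((405,242),(411,244)): print("wl",ray("top",*X,105).round(1))
E
python3 fit2.py
python3 - <<'E'
import sys;sys.path.insert(0,".")
from h import *
a=cv2.imread("pics/top0.png");b=cv2.imread("pics/scene0.png")
A=crop(a,385,224,38,38,14);A=cv2.resize(A,(532,532));B=crop(b,375,255,44,44,12)
A=A[:528];o=np.hstack([A,np.zeros((528,1,3),np.uint8),B])[:, :]
o=cv2.resize(o,(798,int(528*798/o.shape[1])))
cv2.imwrite("pics/c3.png",np.clip(o.astype(float)*1.6,0,255)); print(o.shape)
E
```

```text
['top'] [459.669 -82.912   1.441  40.115  38.071] [1.4, 0.3, 0.6, -0.3, 0.8, -0.9, 0.7, -1.5, -0.2, 0.1, -0.0, -0.1, -0.6, 0.1, -0.4, -0.1]
['scene'] [455.037 -82.452   1.419  38.381  36.462] [3.1, -4.6, 3.8, -0.7, -1.1, 0.3, 0.7, -0.4, -0.9, -1.6, -0.2, 0.1, 0.1, -0.8, -2.1, 1.2, 1.3, 1.0, 0.7, 1.8, -4.9, 0.6]
['top', 'scene'] [457.423 -82.646   1.433  39.654  37.669] [1.1, -3.0, 0.3, -1.4, 3.6, -0.2, 3.0, 3.6, -0.6, 0.8, 1.2, 0.9, -0.4, -1.0, 1.1, -1.2, 0.9, -1.7, -0.8, 0.6, -0.5, -0.4, 0.6, -3.0, -0.1, -3.8, -1.3, -2.7, -0.2, -2.4, -4.0, 5.5, 2.0, 6.4, -0.1, 3.8, -3.2, 3.6]
dial,bolt [[ 444.8 -173.8]
 [ 470.7   13.4]]
dial from disc [ 446.9 -174.8   76. ]
top [401.8 245.4] [403.6 242.9]
scene [397.8 280.4] [399.6 269.5]
wl [ 447.  -176.9  105. ]
wl [ 442.5 -190.6  105. ]
(397, 798, 3)[ WARN:0@0.041] global loadsave.cpp:1063 imwrite_ Unsupported depth image for selected encoder is fallbacked to CV_8U.
```

View pics/c3.png

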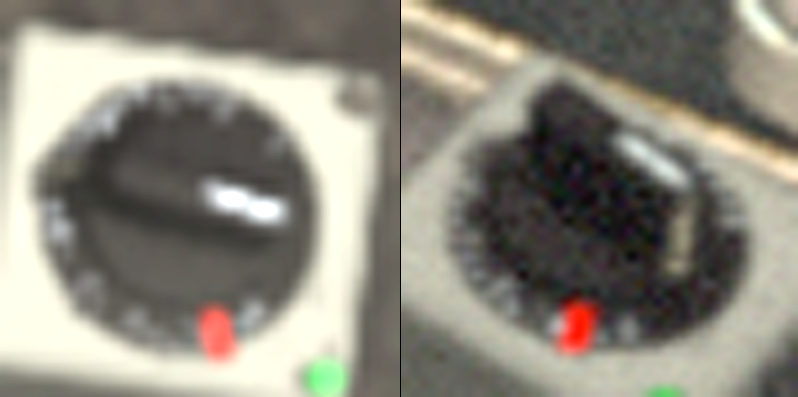

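The pose fits agree to a few mm. The dial axis is near (446,-174.5) and the bolt grip near (471,13.4), with station yaw 1.435. The pointer heads about -106° and the red tab about -165°, so the turn needed is about 1.0 rad clockwise, which lies inside 0.6–1.4. I'm moving to above the dial with tool yaw 74°.

Call:
carry_out(
  plan=[
    {"tx": 40, "ty": -28, "rz": -0.14},
    {"tx": 40, "ty": -28, "rz": -0.14},
    {"tx": 40, "ty": -28, "rz": -0.14},
    {"tx": 40, "ty": -28, "rz": -0.14},
    {"tx": 40, "ty": -28, "rz": -0.14},
    {"tx": 40, "ty": -28, "rz": -0.14},
    {"tx": 10, "ty": -45, "rz": -0.14},
    {"tx": 10, "ty": -45, "rz": -0.14},
    {"tx": 5, "ty": -45, "rz": -0.14},
    {"tx": 5, "ty": -45, "rz": -0.14},
    {"tx": 5, "ty": -45, "rz": -0.14},
    {"tx": 5, "ty": -45},
  ],
  gripper=0.5,
)

```text
invalid input at $.plan[0]: expected keys tx, ty, tz, rx, ry, rz
```

Call:
carry_out(
  plan=[
    {"ty": -45},
    {"ty": -45},
    {"ty": -45},
    {"ty": -45},
    {"ty": -40},
    {"ty": -10},
    {"tz": -40},
    {"tz": -40},
    {},
  ],
)

```text
invalid input at $.plan[0]: expected keys tx, ty, tz, rx, ry, rz
```

Call:
carry_out(
  plan=[
    {"tx": 40, "ty": -28, "tz": 0, "rx": 0, "ry": 0, "rz": -0.14},
    {"tx": 40, "ty": -28, "tz": 0, "rx": 0, "ry": 0, "rz": -0.14},
    {"tx": 40, "ty": -28, "tz": 0, "rx": 0, "ry": 0, "rz": -0.14},
    {"tx": 40, "ty": -28, "tz": 0, "rx": 0, "ry": 0, "rz": -0.14},
    {"tx": 40, "ty": -28, "tz": 0, "rx": 0, "ry": 0, "rz": -0.14},
    {"tx": 40, "ty": -28, "tz": 0, "rx": 0, "ry": 0, "rz": -0.14},
    {"tx": 10, "ty": -45, "tz": 0, "rx": 0, "ry": 0, "rz": -0.14},
    {"tx": 10, "ty": -45, "tz": 0, "rx": 0, "ry": 0, "rz": -0.14},
    {"tx": 5, "ty": -45, "tz": 0, "rx": 0, "ry": 0, "rz": -0.14},
    {"tx": 5, "ty": -45, "tz": 0, "rx": 0, "ry": 0, "rz": -0.14},
    {"tx": 5, "ty": -45, "tz": 0, "rx": 0, "ry": 0, "rz": -0.14},
    {"tx": 5, "ty": -45, "tz": 0, "rx": 0, "ry": 0, "rz": 0},
  ],
  gripper=0.5,
)

```text
time: 1.3
tool_pos: [441.2, 59.8, 226.6]
tcp_rot: [-3.141, 0.0, 1.285]
contact_force: [0.3, 1.2, -0.5]
grip_width: 45.8
finger_force: 0.0
```

Call:
carry_out(
  plan=[
    {"tx": 0, "ty": -45, "tz": 0, "rx": 0, "ry": 0, "rz": 0},
    {"tx": 0, "ty": -45, "tz": 0, "rx": 0, "ry": 0, "rz": 0},
    {"tx": 0, "ty": -45, "tz": 0, "rx": 0, "ry": 0, "rz": 0},
    {"tx": 0, "ty": -45, "tz": 0, "rx": 0, "ry": 0, "rz": 0},
    {"tx": 0, "ty": -40, "tz": 0, "rx": 0, "ry": 0, "rz": 0},
    {"tx": 0, "ty": -10, "tz": 0, "rx": 0, "ry": 0, "rz": 0},
    {"tx": 0, "ty": 0, "tz": -40, "rx": 0, "ry": 0, "rz": 0},
    {"tx": 0, "ty": 0, "tz": -40, "rx": 0, "ry": 0, "rz": 0},
    {"tx": 0, "ty": 0, "tz": 0, "rx": 0, "ry": 0, "rz": 0},
    {"tx": 0, "ty": 0, "tz": 0, "rx": 0, "ry": 0, "rz": 0},
  ],
)

```text
time: 2.3
tool_pos: [441.6, -167.9, 147.1]
tcp_rot: [-3.14, -0.0, 1.289]
contact_force: [-0.5, 0.4, -0.0]
grip_width: 45.7
finger_force: 0.0
```

Call:
carry_out(
  plan=[
    {"tx": 4.5, "ty": -6.5, "tz": 0, "rx": 0, "ry": 0, "rz": 0},
    {"tx": 0, "ty": 0, "tz": -20, "rx": 0, "ry": 0, "rz": 0},
    {"tx": 0, "ty": 0, "tz": -15, "rx": 0, "ry": 0, "rz": 0},
    {"tx": 0, "ty": 0, "tz": -10, "rx": 0, "ry": 0, "rz": 0},
    {"tx": 0, "ty": 0, "tz": -8, "rx": 0, "ry": 0, "rz": 0},
    {"tx": 0, "ty": 0, "tz": -7, "rx": 0, "ry": 0, "rz": 0},
    {"tx": 0, "ty": 0, "tz": 0, "rx": 0, "ry": 0, "rz": 0},
    {"tx": 0, "ty": 0, "tz": 0, "rx": 0, "ry": 0, "rz": 0},
  ],
)

```text
time: 3.1
tool_pos: [446.3, -175.1, 87.1]
tcp_rot: [3.141, 0.0, 1.289]
contact_force: [-0.0, 0.6, 0.5]
grip_width: 45.4
finger_force: 0.0
```

Run:
```python
from h import *
a=bot.capture("scene")[...,::-1];b=bot.capture("top")[...,::-1]
cv2.imwrite("pics/d.png",np.hstack([crop(a,360,215,80,100,5),crop(b,365,205,80,100,5)]))
```

```text
(no output)
```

View pics/d.png

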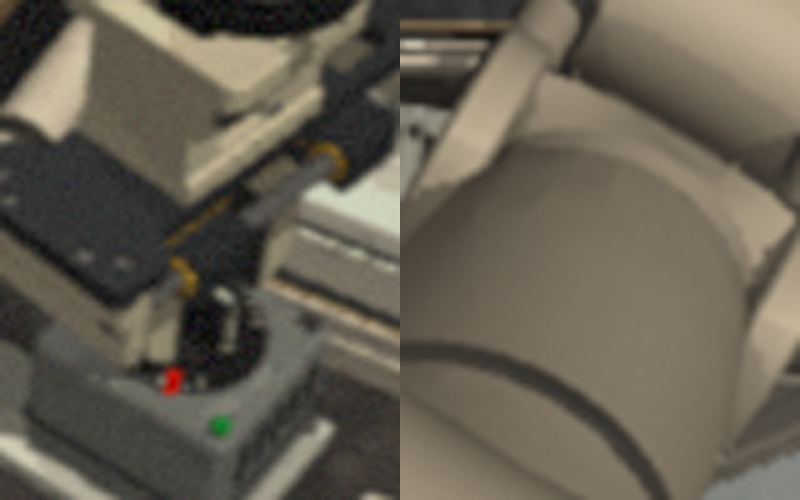

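In the scene half the near finger is at (150,330), in front of the bar, whose white end mark is at (230,315), and the red tab is visible at (173,381). The top view is hidden by the arm. I'm closing on the bar.

Call:
carry_out(
  plan=[
    {"tx": 0, "ty": 0, "tz": 0, "rx": 0, "ry": 0, "rz": 0},
    {"tx": 0, "ty": 0, "tz": 0, "rx": 0, "ry": 0, "rz": 0},
    {"tx": 0, "ty": 0, "tz": 0, "rx": 0, "ry": 0, "rz": 0},
    {"tx": 0, "ty": 0, "tz": 0, "rx": 0, "ry": 0, "rz": 0},
    {"tx": 0, "ty": 0, "tz": 0, "rx": 0, "ry": 0, "rz": 0},
    {"tx": 0, "ty": 0, "tz": 0, "rx": 0, "ry": 0, "rz": 0},
  ],
  gripper=1.0,
)

```text
time: 3.8
tool_pos: [445.7, -174.9, 86.8]
tcp_rot: [-3.141, 0.0, 1.289]
contact_force: [-1.7, 0.1, 1.9]
grip_width: 12.1
finger_force: 30.0
```

```bash
python3 -c "
from h import *
print({k:np.round(v,3) for k,v in bot.get_obs().items()})"
```

```text
{'time': np.float64(3.8), 'joint_positions': array([-0.534,  0.429,  1.835, -0.   ,  0.878, -0.252]), 'dq': array([-0.001, -0.002, -0.   , -0.   , -0.001, -0.   ]), 'tau': array([ 2.4300e-01, -4.0763e+01, -1.8714e+01,  2.7100e-01, -3.9600e-01,
        4.0000e-02]), 'tool_pos': array([ 445.745, -174.892,   86.766]), 'tcp_rot': array([-3.141,  0.   ,  1.289]), 'contact_force': array([-1.678,  0.066,  1.891]), 'moment': array([-0.116,  0.386,  0.028]), 'finger_force': np.float64(29.983), 'grip_width': np.float64(12.066)}
```

Call:
carry_out(
  plan=[
    {"tx": 0, "ty": 0, "tz": 0, "rx": 0, "ry": 0, "rz": -0.1},
    {"tx": 0, "ty": 0, "tz": 0, "rx": 0, "ry": 0, "rz": -0.1},
    {"tx": 0, "ty": 0, "tz": 0, "rx": 0, "ry": 0, "rz": -0.1},
    {"tx": 0, "ty": 0, "tz": 0, "rx": 0, "ry": 0, "rz": -0.1},
    {"tx": 0, "ty": 0, "tz": 0, "rx": 0, "ry": 0, "rz": -0.1},
    {"tx": 0, "ty": 0, "tz": 0, "rx": 0, "ry": 0, "rz": -0.1},
    {"tx": 0, "ty": 0, "tz": 0, "rx": 0, "ry": 0, "rz": -0.1},
    {"tx": 0, "ty": 0, "tz": 0, "rx": 0, "ry": 0, "rz": -0.1},
    {"tx": 0, "ty": 0, "tz": 0, "rx": 0, "ry": 0, "rz": -0.1},
    {"tx": 0, "ty": 0, "tz": 0, "rx": 0, "ry": 0, "rz": -0.1},
    {"tx": 0, "ty": 0, "tz": 0, "rx": 0, "ry": 0, "rz": 0},
    {"tx": 0, "ty": 0, "tz": 0, "rx": 0, "ry": 0, "rz": 0},
  ],
)

```text
time: 5.0
tool_pos: [444.1, -173.3, 86.7]
tcp_rot: [-3.138, 0.003, 0.289]
contact_force: [-7.5, 5.2, 8.5]
grip_width: 11.5
finger_force: 30.0
```

Run:
```python
from h import *
print({k:np.round(v,3) for k,v in bot.get_obs().items() if k in("moment","joint_positions")})
a=bot.capture("scene")[...,::-1];cv2.imwrite("pics/scene_t.png",a)
cv2.imwrite("pics/e.png",crop(a,370,245,60,60,10))
```

```text
{'joint_positions': array([-5.330e-01,  4.280e-01,  1.837e+00,  1.000e-03,  8.820e-01,
        7.480e-01]), 'moment': array([ 0.867,  1.265, -0.04 ])}
```

View pics/e.png

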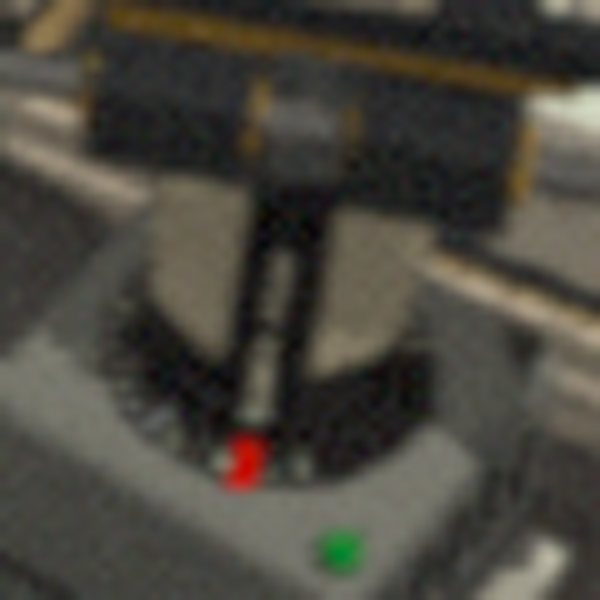

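The bar now points almost at the tab: the white stripe's lower end is at crop (258,410) and the red tab at (245,462). I'll work out what angle is left.

```bash
cat > meas.py <<'E'
from h import *
import sys
f,x0,y0,x1,y1,z=sys.argv[1],*map(float,sys.argv[2:7])
im=cv2.imread(f).astype(float);n="scene" if "scene" in f else "top"
yy,xx=np.mgrid[:480,:640];b,g,r=im[...,0],im[...,1],im[...,2]
w=np.clip(r-np.maximum(g,b)-50,0,None)*(np.hypot(xx-(x0+x1)/2,yy-(y0+y1)/2)<16)
cr=np.array([(w*xx).sum(),(w*yy).sum()])/w.sum();q=ray(n,*cr,75.5)
print("red px",cr.round(2),"at",q.round(2))
for y in range(int(y0),int(y1)+1):
    s=slice(int(x0),int(x1)+1);row=im[y,s].min(1);v=np.clip(row-np.percentile(row,40)-10,0,None)
    if v.sum()>0:
        u=(v*np.arange(int(x0),int(x1)+1)).sum()/v.sum()
        print(y,round(u,2),row.astype(int).tolist(),*[ray(n,u,y,zz).round(1)[:2] for zz in (76,81,z)])
E
python3 meas.py pics/scene_t.png 394 269 399 288 105
python3 - <<'E'
import sys;sys.path.insert(0,".")
from h import *
# predicted px of pointer stripe for centre guesses and headings, scene view
for c in((445.0,-174.5),(441.5,-173.5)):
  for h in(-161,-163.4,-167):
    a=np.radians(h);d=np.array([np.cos(a),np.sin(a)])
    print(c,h,[proj("scene",np.append(np.array(c)+r*d,z)).round(1).tolist() for r,z in((20,105),(20,81),(22,81),(22,75),(28.5,75.5))])
E
```

```text
red px [394.14 290.86] at [ 417.82 -178.84   75.5 ]
269 394.0 [51, 23, 5, 31, 26, 17] [ 466.3 -155.7] [ 461.9 -157.2] [ 440.6 -164.5]
270 397.92 [38, 15, 30, 49, 59, 39] [ 467.9 -163.2] [ 463.4 -164.6] [ 442.1 -171.6]
271 397.66 [34, 20, 26, 59, 73, 43] [ 465.3 -163.8] [ 460.9 -165.3] [ 439.6 -172.3]
272 397.61 [33, 19, 41, 63, 70, 45] [ 462.9 -164.8] [ 458.5 -166.3] [ 437.3 -173.2]
273 397.48 [29, 27, 37, 62, 61, 40] [ 460.5 -165.7] [ 456.1 -167.1] [ 435.  -174.1]
274 397.18 [29, 25, 53, 64, 62, 33] [ 457.8 -166.3] [ 453.5 -167.7] [ 432.5 -174.6]
275 396.91 [17, 27, 53, 66, 48, 23] [ 455.3 -166.9] [ 450.9 -168.3] [ 430.1 -175.2]
276 396.64 [24, 31, 56, 68, 41, 23] [ 452.7 -167.6] [ 448.4 -169. ] [ 427.6 -175.8]
277 397.15 [14, 22, 34, 51, 38, 18] [ 450.9 -169.4] [ 446.6 -170.8] [ 425.9 -177.6]
278 396.19 [20, 30, 53, 40, 26, 22] [ 447.7 -168.9] [ 443.4 -170.4] [ 422.8 -177.2]
279 396.11 [20, 54, 71, 62, 29, 13] [ 445.4 -169.9] [ 441.1 -171.3] [ 420.6 -178. ]
280 396.05 [34, 57, 71, 60, 19, 28] [ 443.1 -170.8] [ 438.8 -172.2] [ 418.4 -179. ]
281 395.79 [38, 72, 82, 58, 26, 27] [ 440.
[... 459 characters left out ...]

287 394.96 [46, 55, 45, 30, 19, 29] [ 426.5 -176.3] [ 422.4 -177.7] [ 402.6 -184.2]
(445.0, -174.5) -161 [[398.9, 277.7], [397.5, 286.4], [397.4, 287.2], [397.0, 289.4], [396.7, 291.9]]
(445.0, -174.5) -163.4 [[398.5, 277.6], [397.0, 286.3], [396.9, 287.1], [396.5, 289.3], [396.0, 291.7]]
(445.0, -174.5) -167 [[397.8, 277.4], [396.3, 286.2], [396.1, 287.0], [395.8, 289.1], [395.0, 291.5]]
(441.5, -173.5) -161 [[397.6, 278.7], [396.2, 287.4], [396.0, 288.3], [395.7, 290.4], [395.3, 292.9]]
(441.5, -173.5) -163.4 [[397.1, 278.6], [395.7, 287.4], [395.5, 288.2], [395.2, 290.3], [394.7, 292.8]]
(441.5, -173.5) -167 [[396.4, 278.5], [395.0, 287.2], [394.8, 288.0], [394.4, 290.1], [393.7, 292.6]]
```

The stripe tip lines up with the tab to within about 1°. I'm letting go, lifting, and moving over beside the pocket to check the dial from there.

Call:
carry_out(
  plan=[
    {"tx": 0, "ty": 0, "tz": 0, "rx": 0, "ry": 0, "rz": 0},
    {"tx": 0, "ty": 0, "tz": 0, "rx": 0, "ry": 0, "rz": 0},
    {"tx": 0, "ty": 0, "tz": 0, "rx": 0, "ry": 0, "rz": 0},
    {"tx": 0, "ty": 0, "tz": 0, "rx": 0, "ry": 0, "rz": 0},
    {"tx": 0, "ty": 0, "tz": 10, "rx": 0, "ry": 0, "rz": 0},
    {"tx": 0, "ty": 0, "tz": 25, "rx": 0, "ry": 0, "rz": 0},
    {"tx": 0, "ty": 0, "tz": 35, "rx": 0, "ry": 0, "rz": 0},
    {"tx": 5, "ty": 20, "tz": 0, "rx": 0, "ry": 0, "rz": 0.14},
    {"tx": 5, "ty": 40, "tz": 0, "rx": 0, "ry": 0, "rz": 0.14},
    {"tx": 5, "ty": 40, "tz": 0, "rx": 0, "ry": 0, "rz": 0.14},
    {"tx": 5, "ty": 40, "tz": 0, "rx": 0, "ry": 0, "rz": 0.14},
    {"tx": 5, "ty": 40, "tz": 0, "rx": 0, "ry": 0, "rz": 0.14},
  ],
  gripper=0.61,
)

```text
time: 6.25
tool_pos: [471.3, 6.5, 157.6]
tcp_rot: [3.14, -0.001, 0.994]
contact_force: [-0.0, 0.5, -0.0]
grip_width: 35.9
finger_force: 0.0
```

Call:
carry_out(
  plan=[
    {"tx": 0, "ty": 10, "tz": 0, "rx": 0, "ry": 0, "rz": 0.14},
    {"tx": 0, "ty": 0, "tz": 0, "rx": 0, "ry": 0, "rz": 0.14},
    {"tx": 0, "ty": 0, "tz": 0, "rx": 0, "ry": 0, "rz": 0.14},
    {"tx": 0, "ty": 0, "tz": 0, "rx": 0, "ry": 0, "rz": 0.027},
    {"tx": 0, "ty": 0, "tz": 0, "rx": 0, "ry": 0, "rz": 0},
    {"tx": 0, "ty": 0, "tz": 0, "rx": 0, "ry": 0, "rz": 0},
  ],
)

```text
time: 6.85
tool_pos: [471.1, 14.9, 157.0]
tcp_rot: [3.141, -0.0, 1.433]
contact_force: [0.5, 0.0, -0.3]
grip_width: 35.8
finger_force: 0.0
```

```bash
python3 - <<'E'
from h import *
a=bot.capture("scene")[...,::-1];b=bot.capture("top")[...,::-1];cv2.imwrite("pics/scene_r.png",a);cv2.imwrite("pics/top_r.png",b)
cv2.imwrite("pics/f.png",np.hstack([crop(a,370,245,60,60,6),crop(b,375,215,60,60,6)]))
E
python3 meas.py pics/scene_r.png 394 270 399 288 105
```

```text
red px [394.13 290.92] at [ 417.68 -178.89   75.5 ]
270 397.83 [36, 28, 48, 90, 102, 74] [ 467.8 -163. ] [ 463.3 -164.5] [ 442.  -171.5]
271 397.75 [24, 28, 67, 122, 142, 91] [ 465.4 -164. ] [ 460.9 -165.4] [ 439.7 -172.4]
272 397.63 [19, 38, 72, 126, 138, 87] [ 462.9 -164.9] [ 458.5 -166.3] [ 437.4 -173.3]
273 397.55 [23, 42, 81, 118, 125, 77] [ 460.5 -165.8] [ 456.1 -167.2] [ 435.1 -174.2]
274 397.15 [19, 53, 99, 131, 118, 65] [ 457.8 -166.2] [ 453.5 -167.7] [ 432.5 -174.6]
275 396.88 [23, 58, 107, 129, 92, 43] [ 455.2 -166.9] [ 450.9 -168.3] [ 430.  -175.2]
276 396.79 [23, 61, 111, 132, 87, 31] [ 452.9 -167.8] [ 448.5 -169.2] [ 427.8 -176.1]
277 396.61 [23, 49, 77, 87, 50, 34] [ 450.4 -168.6] [ 446.1 -170. ] [ 425.4 -176.8]
278 396.59 [26, 42, 57, 60, 40, 26] [ 448.1 -169.6] [ 443.8 -171. ] [ 423.2 -177.8]
279 396.22 [35, 56, 77, 67, 40, 22] [ 445.5 -170. ] [ 441.2 -171.5] [ 420.7 -178.2]
280 396.05 [39, 64, 77, 67, 37, 29] [ 443.1 -170.8] [ 438.8 -172.2] [ 418.4 -178.9]
281 395.8 [32, 67, 75, 53, 32, 12] [ 440.6 -171.5] [ 436.4 -172.9] [ 416.  -179.6]
282 395.73 [42, 73, 90, 56, 27, 28] [ 438.3 -172.4] [ 434.1 -173.8] [ 413.8 -180.5]
283 395.63 [46, 72, 83, 52, 26, 24] [ 436.  -173.3] [ 431.8 -174.7] [ 411.6 -181.3]
284 395.5 [42, 71, 71, 43, 18, 25] [ 433.6 -174.1] [ 429.5 -175.5] [ 409.4 -182.1]
285 395.22 [61, 82, 74, 43, 24, 21] [ 431.2 -174.7] [ 427.  -176.1] [ 407.  -182.7]
286 395.04 [68, 89, 71, 39, 30, 28] [ 428.8 -175.4] [ 424.7 -176.8] [ 404.8 -183.4]
287 395.18 [44, 49, 47, 30, 19, 31] [ 426.7 -176.7] [ 422.6 -178. ] [ 402.8 -184.5]
```

View pics/f.png

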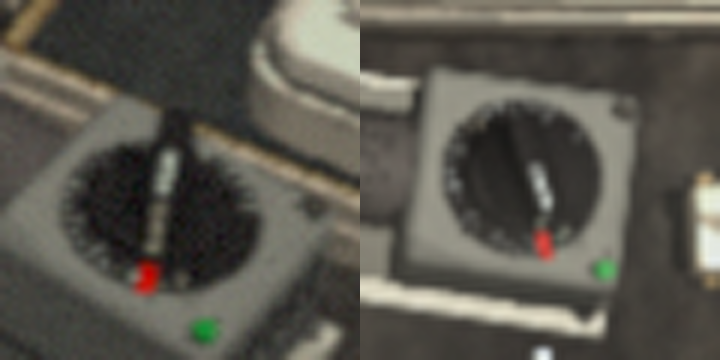

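Both halves show the white line running into the red tab: tip at about (150,255) and tab at (147,278) in the left one, line at (541,185) and tab at (545,245) in the right. I'll put a number on it from the top view.

Run:
```python
from h import *
im=cv2.imread("pics/top_r.png").astype(float);yy,xx=np.mgrid[:480,:640]
b,g,r=im[...,0],im[...,1],im[...,2]
w=np.clip(r-np.maximum(g,b)-50,0,None)*(np.hypot(xx-405.5,yy-255)<6)
red=ray("top",(w*xx).sum()/w.sum(),(w*yy).sum()/w.sum(),75.5)[:2]
box=(xx>400)&(xx<409)&(yy>240)&(yy<251);w=np.clip(im.min(2)-80,0,None)*box
pts=[];
for y in range(241,251):
    if w[y].sum()>30: pts.append([(w[y]*xx[y]).sum()/w[y].sum(),y,w[y].sum()])
pts=np.array(pts);print(pts.round(2).tolist())
L=np.array([ray("top",u,v,105)[:2] for u,v,_ in pts])
c=np.average(L,axis=0,weights=pts[:,2])
print("red",red.round(2),"line",L.round(1).tolist(),"cent",c.round(2))
d=red-c;print("line centroid->tab heading",np.degrees(np.arctan2(d[1],d[0])).round(1))
k=np.polyfit(L[:-1,0],L[:-1,1],1,w=pts[:-1,2]);print("line slope heading",np.degrees(np.arctan(k[0]))-180)
for C in((446.9,-174.8),(447.8,-174.1)):
    print(C,[np.degrees(np.arctan2(*(p-C)[::-1])).round(1) for p in(red,c)])
```

```text
[[404.02, 243.0, 92.0], [404.37, 244.0, 126.0], [404.54, 245.0, 162.0], [404.77, 246.0, 151.0], [405.31, 247.0, 133.0], [405.54, 248.0, 159.0], [405.57, 249.0, 97.0]]
red [ 421.05 -181.49] line [[444.6, -174.7], [442.3, -175.4], [440.0, -175.8], [437.7, -176.3], [435.4, -177.5], [433.0, -178.0], [430.7, -178.0]] cent [ 437.54 -176.57]
line centroid->tab heading -163.4
line slope heading -163.82042742778845
(446.9, -174.8) [np.float64(-165.5), np.float64(-169.3)]
(447.8, -174.1) [np.float64(-164.6), np.float64(-166.5)]
```

The line heading is -163.8° and the direction to the tab -163.4°, so the dial is set. Next I'm going down into the pocket in stages.

Call:
carry_out(
  plan=[
    {"tx": 0, "ty": 1.5, "tz": -20, "rx": 0, "ry": 0, "rz": 0},
    {"tx": 0, "ty": 0, "tz": -25, "rx": 0, "ry": 0, "rz": 0},
    {"tx": 0, "ty": 0, "tz": -20, "rx": 0, "ry": 0, "rz": 0},
    {"tx": 0, "ty": 0, "tz": -10, "rx": 0, "ry": 0, "rz": 0},
    {"tx": 0, "ty": 0, "tz": -5, "rx": 0, "ry": 0, "rz": 0},
    {"tx": 0, "ty": 0, "tz": -5, "rx": 0, "ry": 0, "rz": 0},
    {"tx": 0, "ty": 0, "tz": -4, "rx": 0, "ry": 0, "rz": 0},
    {"tx": 0, "ty": 0, "tz": 0, "rx": 0, "ry": 0, "rz": 0},
  ],
)

```text
time: 7.75
tool_pos: [471.1, 16.5, 67.8]
tcp_rot: [3.141, -0.0, 1.436]
contact_force: [1.0, 0.3, -1.0]
grip_width: 35.8
finger_force: 0.0
```

Run:
```python
from h import *
a=bot.capture("scene")[...,::-1];cv2.imwrite("pics/scene_b.png",a)
cv2.imwrite("pics/g.png",crop(a,275,190,100,90,7))
```

```text
(no output)
```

View pics/g.png

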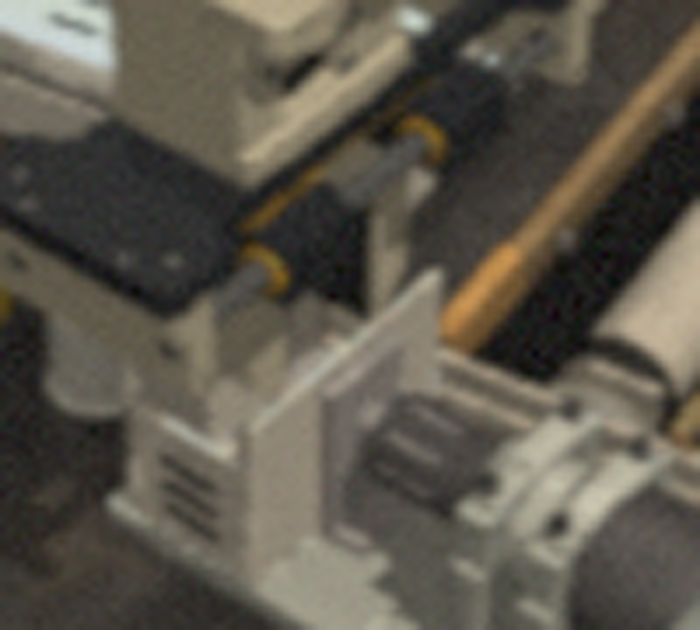

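The near finger, at about (205,370), stands between the two walls and inside the closed side, and no contact force shows. I'm continuing down in small steps.

Call:
carry_out(
  plan=[
    {"tx": 0, "ty": 0, "tz": -4, "rx": 0, "ry": 0, "rz": 0},
    {"tx": 0, "ty": 0, "tz": -4, "rx": 0, "ry": 0, "rz": 0},
    {"tx": 0, "ty": 0, "tz": -4, "rx": 0, "ry": 0, "rz": 0},
    {"tx": 0, "ty": 0, "tz": -4, "rx": 0, "ry": 0, "rz": 0},
    {"tx": 0, "ty": 0, "tz": 0, "rx": 0, "ry": 0, "rz": 0},
  ],
)

```text
time: 8.3
tool_pos: [470.6, 16.6, 51.1]
tcp_rot: [-3.14, 0.0, 1.436]
contact_force: [0.3, 0.9, -0.4]
grip_width: 36.0
finger_force: 0.0
```

Call:
carry_out(
  plan=[
    {"tx": 0, "ty": 0, "tz": -4, "rx": 0, "ry": 0, "rz": 0},
    {"tx": 0, "ty": 0, "tz": -4, "rx": 0, "ry": 0, "rz": 0},
    {"tx": 0, "ty": 0, "tz": -4, "rx": 0, "ry": 0, "rz": 0},
    {"tx": 0, "ty": 0, "tz": -4, "rx": 0, "ry": 0, "rz": 0},
    {"tx": 0, "ty": 0, "tz": -4, "rx": 0, "ry": 0, "rz": 0},
    {"tx": 0, "ty": 0, "tz": 0, "rx": 0, "ry": 0, "rz": 0},
  ],
)

```text
time: 8.9
tool_pos: [470.6, 16.6, 31.1]
tcp_rot: [-3.141, 0.0, 1.436]
contact_force: [-0.2, 0.1, 0.1]
grip_width: 35.7
finger_force: 0.0
```

Call:
carry_out(
  plan=[
    {"tx": 0, "ty": 0, "tz": 0, "rx": 0, "ry": 0, "rz": 0},
    {"tx": 0, "ty": 0, "tz": 0, "rx": 0, "ry": 0, "rz": 0},
    {"tx": 0, "ty": 0, "tz": 0, "rx": 0, "ry": 0, "rz": 0},
    {"tx": 0, "ty": 0, "tz": 0, "rx": 0, "ry": 0, "rz": 0},
    {"tx": 0, "ty": 0, "tz": 0, "rx": 0, "ry": 0, "rz": 0},
    {"tx": 0, "ty": 0, "tz": 0, "rx": 0, "ry": 0, "rz": 0},
    {"tx": 0, "ty": 0, "tz": 0, "rx": 0, "ry": 0, "rz": 0},
    {"tx": 0, "ty": 0, "tz": 0, "rx": 0, "ry": 0, "rz": 0},
  ],
  gripper=1.0,
)

```text
time: 9.7
tool_pos: [473.0, 16.3, 32.1]
tcp_rot: [3.137, -0.0, 1.436]
contact_force: [6.3, -1.0, -4.3]
grip_width: 19.5
finger_force: 30.0
```

```bash
python3 -c "
from h import *
print({k:np.round(v,3) for k,v in bot.get_obs().items()})"
```

```text
{'time': np.float64(9.7), 'joint_positions': array([-0.128,  0.511,  1.902,  0.   ,  0.724,  0.007]), 'dq': array([-0.   , -0.001,  0.001, -0.   ,  0.001,  0.001]), 'tau': array([ 1.2600e-01, -4.3617e+01, -1.3015e+01, -6.5000e-02,  1.5370e+00,
        1.0000e-02]), 'tool_pos': array([472.973,  16.338,  32.127]), 'tcp_rot': array([ 3.137, -0.   ,  1.436]), 'contact_force': array([ 6.276, -1.   , -4.27 ]), 'moment': array([-0.095, -0.743,  0.025]), 'finger_force': np.float64(30.0), 'grip_width': np.float64(19.465)}
```

It's gripped on the flats: 19.5 mm at 30 N. I'm easing the small lateral strain and then holding while the nut runs.

Call:
carry_out(
  plan=[
    {"tx": 1, "ty": 0, "tz": 0, "rx": 0, "ry": 0, "rz": 0},
    {"tx": 1, "ty": 0, "tz": 0, "rx": 0, "ry": 0, "rz": 0},
    {"tx": 0, "ty": 0, "tz": 0, "rx": 0, "ry": 0, "rz": 0},
    {"tx": 0, "ty": 0, "tz": 0, "rx": 0, "ry": 0, "rz": 0},
    {"tx": 0, "ty": 0, "tz": 0, "rx": 0, "ry": 0, "rz": 0},
    {"tx": 0, "ty": 0, "tz": 0, "rx": 0, "ry": 0, "rz": 0},
    {"tx": 0, "ty": 0, "tz": 0, "rx": 0, "ry": 0, "rz": 0},
    {"tx": 0, "ty": 0, "tz": 0, "rx": 0, "ry": 0, "rz": 0},
    {"tx": 0, "ty": 0, "tz": 0, "rx": 0, "ry": 0, "rz": 0},
    {"tx": 0, "ty": 0, "tz": 0, "rx": 0, "ry": 0, "rz": 0},
    {"tx": 0, "ty": 0, "tz": 0, "rx": 0, "ry": 0, "rz": 0},
    {"tx": 0, "ty": 0, "tz": 0, "rx": 0, "ry": 0, "rz": 0},
  ],
)

```text
time: 10.9
tool_pos: [473.1, 16.4, 31.8]
tcp_rot: [3.141, 0.0, 1.436]
contact_force: [0.6, -4.7, 4.3]
grip_width: 20.0
finger_force: 30.0
```

```bash
cat > w.py <<'E'
from h import *
o=bot.get_obs()
print({k:np.round(o[k],3) for k in("time","moment","contact_force","tool_pos","tcp_rot","grip_width","finger_force")})
E
python3 w.py
```

```text
{'time': np.float64(10.9), 'moment': array([-0.858,  0.189,  0.001]), 'contact_force': array([ 0.601, -4.666,  4.3  ]), 'tool_pos': array([473.092,  16.441,  31.821]), 'tcp_rot': array([3.141, 0.   , 1.436]), 'grip_width': np.float64(19.992), 'finger_force': np.float64(29.998)}
```

Call:
carry_out(
  plan=[
    {"tx": 0, "ty": 0, "tz": 0, "rx": 0, "ry": 0, "rz": 0},
    {"tx": 0, "ty": 0, "tz": 0, "rx": 0, "ry": 0, "rz": 0},
    {"tx": 0, "ty": 0, "tz": 0, "rx": 0, "ry": 0, "rz": 0},
    {"tx": 0, "ty": 0, "tz": 0, "rx": 0, "ry": 0, "rz": 0},
    {"tx": 0, "ty": 0, "tz": 0, "rx": 0, "ry": 0, "rz": 0},
    {"tx": 0, "ty": 0, "tz": 0, "rx": 0, "ry": 0, "rz": 0},
    {"tx": 0, "ty": 0, "tz": 0, "rx": 0, "ry": 0, "rz": 0},
    {"tx": 0, "ty": 0, "tz": 0, "rx": 0, "ry": 0, "rz": 0},
    {"tx": 0, "ty": 0, "tz": 0, "rx": 0, "ry": 0, "rz": 0},
    {"tx": 0, "ty": 0, "tz": 0, "rx": 0, "ry": 0, "rz": 0},
    {"tx": 0, "ty": 0, "tz": 0, "rx": 0, "ry": 0, "rz": 0},
    {"tx": 0, "ty": 0, "tz": 0, "rx": 0, "ry": 0, "rz": 0},
  ],
)

```text
time: 12.1
tool_pos: [473.1, 16.4, 31.8]
tcp_rot: [3.141, 0.0, 1.436]
contact_force: [-1.0, -5.4, 5.1]
grip_width: 18.9
finger_force: 30.0
```

```bash
python3 w.py
```

```text
{'time': np.float64(12.1), 'moment': array([-0.896,  0.204, -0.049]), 'contact_force': array([-0.973, -5.352,  5.124]), 'tool_pos': array([473.112,  16.446,  31.815]), 'tcp_rot': array([3.141, 0.   , 1.436]), 'grip_width': np.float64(18.896), 'finger_force': np.float64(29.997)}
```

Call:
carry_out(
  plan=[
    {"tx": 0, "ty": 0, "tz": 0, "rx": 0, "ry": 0, "rz": 0},
    {"tx": 0, "ty": 0, "tz": 0, "rx": 0, "ry": 0, "rz": 0},
    {"tx": 0, "ty": 0, "tz": 0, "rx": 0, "ry": 0, "rz": 0},
    {"tx": 0, "ty": 0, "tz": 0, "rx": 0, "ry": 0, "rz": 0},
    {"tx": 0, "ty": 0, "tz": 0, "rx": 0, "ry": 0, "rz": 0},
    {"tx": 0, "ty": 0, "tz": 0, "rx": 0, "ry": 0, "rz": 0},
    {"tx": 0, "ty": 0, "tz": 0, "rx": 0, "ry": 0, "rz": 0},
    {"tx": 0, "ty": 0, "tz": 0, "rx": 0, "ry": 0, "rz": 0},
    {"tx": 0, "ty": 0, "tz": 0, "rx": 0, "ry": 0, "rz": 0},
    {"tx": 0, "ty": 0, "tz": 0, "rx": 0, "ry": 0, "rz": 0},
    {"tx": 0, "ty": 0, "tz": 0, "rx": 0, "ry": 0, "rz": 0},
    {"tx": 0, "ty": 0, "tz": 0, "rx": 0, "ry": 0, "rz": 0},
  ],
)

```text
time: 13.3
tool_pos: [473.1, 16.4, 31.8]
tcp_rot: [3.141, 0.0, 1.436]
contact_force: [-1.1, -5.2, 4.5]
grip_width: 19.6
finger_force: 30.0
```

```bash
python3 w.py
```

```text
{'time': np.float64(13.3), 'moment': array([-0.921,  0.197, -0.025]), 'contact_force': array([-1.112, -5.163,  4.524]), 'tool_pos': array([473.076,  16.438,  31.81 ]), 'tcp_rot': array([3.141, 0.   , 1.436]), 'grip_width': np.float64(19.591), 'finger_force': np.float64(29.997)}
```

Call:
carry_out(
  plan=[
    {"tx": 0, "ty": 0, "tz": 0, "rx": 0, "ry": 0, "rz": 0},
    {"tx": 0, "ty": 0, "tz": 0, "rx": 0, "ry": 0, "rz": 0},
    {"tx": 0, "ty": 0, "tz": 0, "rx": 0, "ry": 0, "rz": 0},
    {"tx": 0, "ty": 0, "tz": 0, "rx": 0, "ry": 0, "rz": 0},
    {"tx": 0, "ty": 0, "tz": 0, "rx": 0, "ry": 0, "rz": 0},
    {"tx": 0, "ty": 0, "tz": 0, "rx": 0, "ry": 0, "rz": 0},
    {"tx": 0, "ty": 0, "tz": 0, "rx": 0, "ry": 0, "rz": 0},
    {"tx": 0, "ty": 0, "tz": 0, "rx": 0, "ry": 0, "rz": 0},
    {"tx": 0, "ty": 0, "tz": 0, "rx": 0, "ry": 0, "rz": 0},
    {"tx": 0, "ty": 0, "tz": 0, "rx": 0, "ry": 0, "rz": 0},
    {"tx": 0, "ty": 0, "tz": 0, "rx": 0, "ry": 0, "rz": 0},
    {"tx": 0, "ty": 0, "tz": 0, "rx": 0, "ry": 0, "rz": 0},
  ],
)

```text
time: 14.5
tool_pos: [473.1, 16.4, 31.8]
tcp_rot: [3.141, 0.0, 1.436]
contact_force: [-1.0, -4.8, 5.3]
grip_width: 19.5
finger_force: 30.0
```

```bash
python3 w.py
```

```text
{'time': np.float64(14.5), 'moment': array([-0.976,  0.219, -0.027]), 'contact_force': array([-1.032, -4.836,  5.331]), 'tool_pos': array([473.093,  16.441,  31.809]), 'tcp_rot': array([3.141, 0.   , 1.436]), 'grip_width': np.float64(19.519), 'finger_force': np.float64(29.997)}
```

Call:
carry_out(
  plan=[
    {"tx": 0, "ty": 0, "tz": 0, "rx": 0, "ry": 0, "rz": 0},
    {"tx": 0, "ty": 0, "tz": 0, "rx": 0, "ry": 0, "rz": 0},
    {"tx": 0, "ty": 0, "tz": 0, "rx": 0, "ry": 0, "rz": 0},
    {"tx": 0, "ty": 0, "tz": 0, "rx": 0, "ry": 0, "rz": 0},
    {"tx": 0, "ty": 0, "tz": 0, "rx": 0, "ry": 0, "rz": 0},
    {"tx": 0, "ty": 0, "tz": 0, "rx": 0, "ry": 0, "rz": 0},
    {"tx": 0, "ty": 0, "tz": 0, "rx": 0, "ry": 0, "rz": 0},
    {"tx": 0, "ty": 0, "tz": 0, "rx": 0, "ry": 0, "rz": 0},
    {"tx": 0, "ty": 0, "tz": 0, "rx": 0, "ry": 0, "rz": 0},
    {"tx": 0, "ty": 0, "tz": 0, "rx": 0, "ry": 0, "rz": 0},
    {"tx": 0, "ty": 0, "tz": 0, "rx": 0, "ry": 0, "rz": 0},
    {"tx": 0, "ty": 0, "tz": 0, "rx": 0, "ry": 0, "rz": 0},
  ],
)

```text
time: 15.7
tool_pos: [473.1, 16.4, 31.8]
tcp_rot: [3.141, 0.0, 1.436]
contact_force: [-0.5, -4.8, 4.3]
grip_width: 19.2
finger_force: 30.0
```

```bash
python3 w.py
```

```text
{'time': np.float64(15.7), 'moment': array([-0.967,  0.207, -0.085]), 'contact_force': array([-0.512, -4.751,  4.272]), 'tool_pos': array([473.078,  16.438,  31.816]), 'tcp_rot': array([3.141, 0.   , 1.436]), 'grip_width': np.float64(19.233), 'finger_force': np.float64(29.997)}
```

Call:
carry_out(
  plan=[
    {"tx": 0, "ty": 0, "tz": 0, "rx": 0, "ry": 0, "rz": 0},
    {"tx": 0, "ty": 0, "tz": 0, "rx": 0, "ry": 0, "rz": 0},
    {"tx": 0, "ty": 0, "tz": 0, "rx": 0, "ry": 0, "rz": 0},
    {"tx": 0, "ty": 0, "tz": 0, "rx": 0, "ry": 0, "rz": 0},
    {"tx": 0, "ty": 0, "tz": 0, "rx": 0, "ry": 0, "rz": 0},
    {"tx": 0, "ty": 0, "tz": 0, "rx": 0, "ry": 0, "rz": 0},
    {"tx": 0, "ty": 0, "tz": 0, "rx": 0, "ry": 0, "rz": 0},
    {"tx": 0, "ty": 0, "tz": 0, "rx": 0, "ry": 0, "rz": 0},
    {"tx": 0, "ty": 0, "tz": 0, "rx": 0, "ry": 0, "rz": 0},
    {"tx": 0, "ty": 0, "tz": 0, "rx": 0, "ry": 0, "rz": 0},
    {"tx": 0, "ty": 0, "tz": 0, "rx": 0, "ry": 0, "rz": 0},
    {"tx": 0, "ty": 0, "tz": 0, "rx": 0, "ry": 0, "rz": 0},
  ],
)

```text
time: 16.9
tool_pos: [473.1, 16.4, 31.8]
tcp_rot: [3.141, 0.0, 1.436]
contact_force: [0.2, -5.4, 3.9]
grip_width: 19.1
finger_force: 30.0
```

```bash
python3 w.py
```

```text
{'time': np.float64(16.9), 'moment': array([-0.929,  0.219,  0.022]), 'contact_force': array([ 0.16 , -5.439,  3.896]), 'tool_pos': array([473.094,  16.439,  31.811]), 'tcp_rot': array([3.141, 0.   , 1.436]), 'grip_width': np.float64(19.144), 'finger_force': np.float64(29.998)}
```

Call:
carry_out(
  plan=[
    {"tx": 0, "ty": 0, "tz": 0, "rx": 0, "ry": 0, "rz": 0},
    {"tx": 0, "ty": 0, "tz": 0, "rx": 0, "ry": 0, "rz": 0},
    {"tx": 0, "ty": 0, "tz": 0, "rx": 0, "ry": 0, "rz": 0},
    {"tx": 0, "ty": 0, "tz": 0, "rx": 0, "ry": 0, "rz": 0},
    {"tx": 0, "ty": 0, "tz": 0, "rx": 0, "ry": 0, "rz": 0},
    {"tx": 0, "ty": 0, "tz": 0, "rx": 0, "ry": 0, "rz": 0},
    {"tx": 0, "ty": 0, "tz": 0, "rx": 0, "ry": 0, "rz": 0},
    {"tx": 0, "ty": 0, "tz": 0, "rx": 0, "ry": 0, "rz": 0},
    {"tx": 0, "ty": 0, "tz": 0, "rx": 0, "ry": 0, "rz": 0},
    {"tx": 0, "ty": 0, "tz": 0, "rx": 0, "ry": 0, "rz": 0},
    {"tx": 0, "ty": 0, "tz": 0, "rx": 0, "ry": 0, "rz": 0},
    {"tx": 0, "ty": 0, "tz": 0, "rx": 0, "ry": 0, "rz": 0},
  ],
)

```text
time: 18.1
tool_pos: [473.1, 16.4, 31.8]
tcp_rot: [3.141, 0.0, 1.436]
contact_force: [-0.3, -4.7, 4.4]
grip_width: 19.6
finger_force: 30.0
```

Run:
```python
from h import *
ims=[];
for i in range(8):
    ims.append(bot.capture("scene").astype(float)); o=bot.get_obs(); print(o["grip_width"].round(2),o["tool_pos"].round(2),o["moment"].round(2))
old=cv2.imread("pics/scene_b.png")[...,::-1].astype(float)
A=np.mean(ims[:4],0);B=np.mean(ims[4:],0);r=(slice(225,285),slice(310,375))
print("motion now",np.abs(A-B)[r].mean(2).max(),"vs before",np.abs(A-old)[r].mean(2).max())
im=bot.capture("top")[...,::-1].astype(float);ref=cv2.imread("pics/top_r.png").astype(float)
print("dial changed",np.abs(im-ref)[228:262,388:420].mean())
```

```text
Traceback (most recent call last):
AttributeError: 'float' object has no attribute 'round'
```

Run:
```python
from h import *
ims=[];g=[]
for i in range(12):
    ims.append(bot.capture("scene").astype(float)); o=bot.get_obs(); g.append([o["grip_width"],*o["tool_pos"]])
print("spread",np.std(g,axis=0).round(3),np.mean(g,axis=0).round(2))
A=np.mean(ims[:4],0);B=np.mean(ims[8:],0);r=(slice(225,285),slice(310,375))
print("motion now",np.abs(A-B)[r].mean(2).max())
im=bot.capture("top")[...,::-1].astype(float);ref=cv2.imread("pics/top_r.png").astype(float)
print("dial diff",np.abs(im-ref)[228:262,388:420].mean(),o["time"])
```

```text
spread [0.168 0.009 0.009 0.008] [ 19.48 473.08  16.44  31.8 ]
motion now 13.166666666666666
dial diff 2.891544117647059 18.75
```

The head is still, the dial hasn't moved, and it has been held for about 9 s, longer than the 4–6 s needed. I'm handing in.

```bash
python3 -c "
from plant import bot
print(bot.close_job())"
```

```text
the job is handed in; nothing more can be done
None
```

I handed the job in at about 19 s with the dial set at the red tab (within about 1°) and the bolt head still gripped at 30 N; it had been held still for about 9 s against the 4–6 s needed, but I could not see the nut reach home directly.

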